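Draw the hoop clamp's lock pin and park it in its cradle

ROBOT

A 7-joint arm with a two-finger parallel gripper is mounted at the origin on the work surface. World frame = base frame: x ahead of the robot, y to its left, z up, the work surface at z = 0. Lengths are in m, angles in rad, forces in N, time in s.
With the tool pointing down it reaches from about 0.4 to 0.85 m from the base axis. Payload 10.4 kg.
Tool frame: the origin (TCP) lies midway between the tips of the shut fingers; the grasp point (between the pads) lies 19 mm behind it (bot.pinch_z is the distance from the TCP to the grasp point, in m); z points along the fingers, y is the line along which they close (so a half turn about z gives the same grasp; the last joint's range is limited). The gripper opens to 87 mm and grips with 3 to 60 N. Pads are 19 mm wide; open, the fingers measure 117 mm over their backs; the gripper's body (75 mm by 190 mm) begins 51 mm behind the grasp point.
Start: joints at [1.174, 0.332, -0.065, 1.46, 0.022, 1.35, -0.088], TCP at [0.228, -0.582, 0.202] pointing down, gripper open.
Joint ranges: [-2.6, 2.6], [-0.5, 2.12], [-1.47, 1.34], [0.16, 2.42], [-1.27, 4.41], [0.06, 2.06], [-2.6, 2.6]. Speed limits (rad/s): [2.22, 2.22, 2.79, 2.79, 3.14, 3.14, 3.14].

INTERFACE

Orientations are given as a 3x3 rotation matrix whose columns are the frame's x, y, z axes.
In Python, from bench import bot gives the robot as it stands. The module is installed in compiled form; this text tells all that it offers.
- The arm moves only by the tool jog_arm, never from a script. Its argument "deltas" is one flat list of numbers, 6 for each row, row after row: the shift along the tool's x, y, z in cm, then the turn, a rotation vector about the tool's x, y, z in rad. A call has 1 to 12 rows; each row shifts and turns the commanded pose from where the row before left it, along the tool's axes as they then stand; what a row does not reach is not made up. A row lasts 1/8 s, in which the tool goes at most 62.5 mm and 10.7 degrees, less where a joint would pass 70% of its speed; a pose out of reach is approached as far as the arm can. A call with a gripper value outside its range is refused whole. "jaw" is the closure, from -1 (fully open) to 1 (shut), set as the call begins (left out, the last holds). The fingers move at their own pace and stop on an object; "newtons" is the grip in N (left out, the last holds). Time passes only in rows, so rows that do not move let the fingers close. It gives the time, the measured TCP pose, the force, the opening and the grip force at its end, in the units of the state.
- bot.observe(): the state, without advancing time (a new reading comes with each control period).
- bot.capture(name): name is "scene" or "top"; returns a dict with "pixels" (420x560x3 uint8, blue, green, red), "intrinsics" (3x3 intrinsics, pixels), "R" (3x3) and "t" (3): a world point X has camera coordinates R X + t. Camera axes: x right, y down, z forward; pixel columns grow to the right and rows downward; lengths in m; the calibration is good to about 2 mm. A picture is of the moment at which its call begins. There is no depth.
- bot.job_done(): hands the job in; it is judged then, once.
The state is a dict: "t": time; "q": joint angles; "qvel": joint speeds; "effort": joint torques, N m; "tcp_pos": TCP position; "ee_rot": TCP orientation; "wrist_force": force on the tool from outside, world axes, zero at the start; "moment": the same for the moment, N m; "finger_gap": finger opening in m; "gripper_force": force on a finger pad.
Only numpy, scipy, OpenCV 4.12 (cv2) and the standard library are available. Lean on these libraries where they do the work, as an engineer would, in place of code of your own. Each camera call takes 0.05 s, during which the arm holds its last target. There are 200 camera calls.

TASK

Release the hoop clamp round the bundle of sticks: draw its lock pin right out of the slanted bore by the handle, and lay it down flat on the black rubber mat and let go of it there. Then take it again by its bare shank and park it in the aluminium cradle, the square handle right down in the deep pocket and the shank in the open notch. Do not drop the pin, and leave the carton, the tape roll and the pick where they are.

Things in the scene. Friction and masses are not known exactly. Their poses are not given: they have to be found in the camera images.
- pin: steel lock pin: round shank 16 mm thick, 110 mm long, and dark square handle 24 x 24 x 55 mm on one axis. Origin on the axis at the shoulder between them; x points to the handle's end (handle x 0 to 55, shank 0 to -110 mm), y, z square to the handle's flats. About 0.24 kg, balance point 20 mm down the shank. Starts in the bore, shoulder 2 mm off the lug, handle pointing up at 20 degrees
- pin_tip (a point): middle of the free end of the pin's shank (chamfered), 110 mm from the shoulder
- clamp: fixed bundle of wooden sticks (disc 243 mm wide, 93 mm high, centre at x -90, y 175 mm) in a steel hoop with a side lug that holds the pin. Origin on the table below the bore's mouth; x: level direction the handle points in. Lug: steel bar 44 x 44 x 100 mm sloping down from the mouth towards -x at 20 degrees; an 18 mm bore runs right through it
- bore_mouth (a point): centre of the bore's upper mouth, 85 mm above the table; the bore's axis rises from it at 20 degrees towards the clamp's +x, which is the way out for the pin
- mat: fixed black rubber mat on the table, 180 (x) x 220 (y) mm, 4 mm thick; origin at the centre of its underside
- cradle: fixed aluminium cradle, base 190 (x) x 70 (y) mm, origin under its centre. Handle pocket, open above and to -x: x 20 to 89 mm, 30 mm wide, floor z 38, walls 10 mm thick up to z 70 (no room for fingers). Cheek plate for the shank at x -63 to -53 mm, 44 mm wide, its notch open above, 20 mm wide, bottom z 42, top z 66. Between them 73 mm free for fingers, over the base plate (top z 8)
- park (a point): where the pin's origin (shoulder) belongs when it is parked: at x = 28, y = 0, z = 50 mm in the cradle's frame, the pin's x axis along the cradle's x axis, level
- carton: bystander: closed cardboard carton, 90 x 70 x 50 mm; origin at the centre of its underside
- tape_roll: bystander: roll of clear tape lying flat, 90 mm across, 25 mm high; origin at the centre of its underside
- pick: bystander: wooden-handled pick lying on the table, 170 mm long, about 30 mm thick; its x axis points to the tip
Things that resemble listed ones, but are neither listed nor needed, are in the scene too. There is more than one size of the pin; the job needs the largest.

How it is judged:
On the way, in this order (a step that is already met when the one before it is completed fails the run):
1. the pin is right out of the bore (distance between pin and bore_mouth above 0.114 m), for 0.1 s.
2. the pin lies flat on the mat, let go and at rest (contact force between pin and mat above 0.3 N and contact force between pin and the fingers below 0.05 N and linear speed of pin below 0.02 m/s and angle between pin's own x axis and vertical between 1.45 and 1.69 rad and height (world z) of pin below 0.03 m), for 0.2 s.
At the end, for the whole second after the job is handed in: The pin rests in the cradle, released and still: its shoulder within 12 mm lengthwise, 6 mm sideways and 4 mm in height of the park site, and its shank end within 6 mm sideways and 4 mm in height of the cradle's axis (handle on the pocket's floor, shank on the notch's bottom) (x of pin in the frame of park between -0.012 and 0.012 m and y of pin in the frame of park between -0.006 and 0.006 m and z of pin in the frame of park between -0.004 and 0.004 m and y of pin_tip in the frame of park between -0.006 and 0.006 m and z of pin_tip in the frame of park between -0.004 and 0.004 m and linear speed of pin below 0.01 m/s and contact force between pin and the fingers below 0.05 N and contact force between pin and cradle above 0.3 N); the robot touches nothing.
It fails at once if the pin is dropped (moves faster than 0.6 m/s while the fingers do not touch it) (linear speed of pin above 0.6 m/s and contact force between pin and the fingers below 0.01 N).
It fails at once if the carton is pushed away (more than 30 mm) (distance of carton from where it was at the start of the episode above 0.03 m).
It fails at once if the roll of tape is pushed away (more than 30 mm) (distance of tape_roll from where it was at the start of the episode above 0.03 m).
It fails at once if the pick is pushed away (more than 30 mm) (distance of pick from where it was at the start of the episode above 0.03 m).
It also fails if it takes over 67 s, if anything falls off the work surface, if the arm or the gripper's body presses on something with over 40 N, if the wrist force passes 120 N, or if a joint passes its speed limit or range.

## Working session

There is one attempt and no reset: what is moved stays moved. The work goes in short steps, Python scripts to look and compute and a tool call to move; the robot and the scene stay as the last step left them, time stands still between calls to the robot, and variables do not carry over. Pictures are saved under pics/ and viewed, at most 10 in all, crops included, and the job is handed in when it is done.

Besides the shell and the picture viewer there is one more tool, called as name(argument=value, ...) on one line, values as JSON. jog_arm: Moves the arm, as the interface text tells. Its arguments: {"type":"object","properties":{"deltas":{"type":"array","items":{"type":"number"}},"jaw":{"type":"number"},"newtons":{"type":"number"}},"required":["deltas"]}

```bash
mkdir -p pics
cat > h.py <<'E'
import numpy as np, cv2
from bench import bot
def cap(n):
    c=bot.capture(n); c={k:np.array(v) for k,v in c.items()}; return c
def proj(c,X):
    p=c["intrinsics"]@(c["R"]@np.array(X,float)+c["t"]); return p[:2]/p[2]
def ray(c,uv):
    d=c["R"].T@np.linalg.inv(c["intrinsics"])@np.array([uv[0],uv[1],1.]); return -c["R"].T@c["t"], d/np.linalg.norm(d)
def onz(c,uv,z):
    o,d=ray(c,uv); return o+d*(z-o[2])/d[2]
def tri(c1,u1,c2,u2):
    A=[];b=[]
    for c,u in((c1,u1),(c2,u2)):
        o,d=ray(c,u); M=np.eye(3)-np.outer(d,d); A.append(M); b.append(M@o)
    return np.linalg.lstsq(np.vstack(A),np.hstack(b),rcond=None)[0]
E
python3 - <<'E'
from h import *
import pickle
d={n:cap(n) for n in("scene","top")}
pickle.dump(d,open("d0.pkl","wb"))
for n,c in d.items():
    cv2.imwrite(f"pics/{n}0.png",c["pixels"]); print(n,-c["R"].T@c["t"],c["R"][2])
o=bot.observe(); print(o["t"],o["tcp_pos"],np.round(o["ee_rot"],3).tolist(),o["finger_gap"],bot.pinch_z)
E
```

```text
scene [1.0652139  0.3053487  0.80269456] [-0.54974828 -0.30149109 -0.779025  ]
top [0.40157014 0.03052795 1.53664331] [ 0.0957443  -0.01225105 -0.99533057]
0.1 [ 0.2281244  -0.58149353  0.20105206] [[0.931, 0.365, -0.001], [0.365, -0.931, 0.001], [-0.0, -0.001, -1.0]] 0.08688250241514203 0.0187
```

View pics/scene0.png

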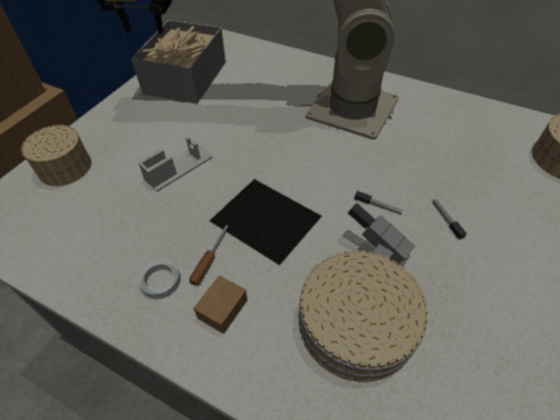

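View pics/top0.png

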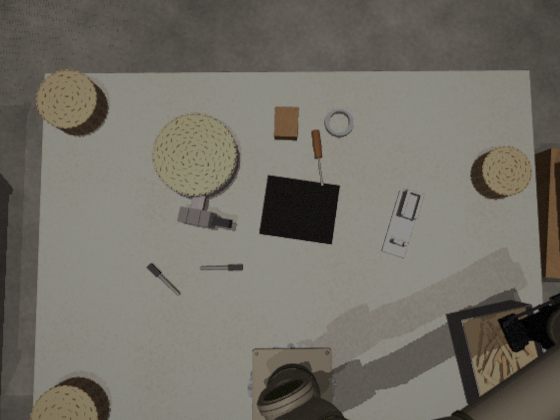

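The pin with its dark handle sits in the lug at scene (360,215) and top (225,223). There are two loose decoys, at scene (378,202) / top (222,268) and scene (450,218) / top (163,279). Only the one in the lug fits the description. The mat is at top (300,210) and the cradle at top (403,222). I'll confirm with an enlarged crop.

Run:
```python
import pickle,cv2,numpy as np
d=pickle.load(open("d0.pkl","rb"))
a=cv2.resize(d["scene"]["pixels"][180:270,330:420],None,fx=4.4,fy=4.4,interpolation=cv2.INTER_CUBIC)
b=cv2.resize(d["top"]["pixels"][190:250,170:250],None,fx=4.95,fy=4.95,interpolation=cv2.INTER_CUBIC)
c=cv2.resize(d["top"]["pixels"][180:264,372:436],None,fx=4.7,fy=4.7)
s=cv2.resize(d["scene"]["pixels"][125:200,130:225],None,fx=3.1,fy=3.1)
im=np.zeros((600,800,3),np.uint8)
im[:297,:396]=b
im[:396,400:796]=a
im[300:300+s.shape[0],:s.shape[1]]=s
cv2.imwrite("pics/crop1.png",cv2.convertScaleAbs(im,alpha=1.5))
```

```text
(no output)
```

View pics/crop1.png

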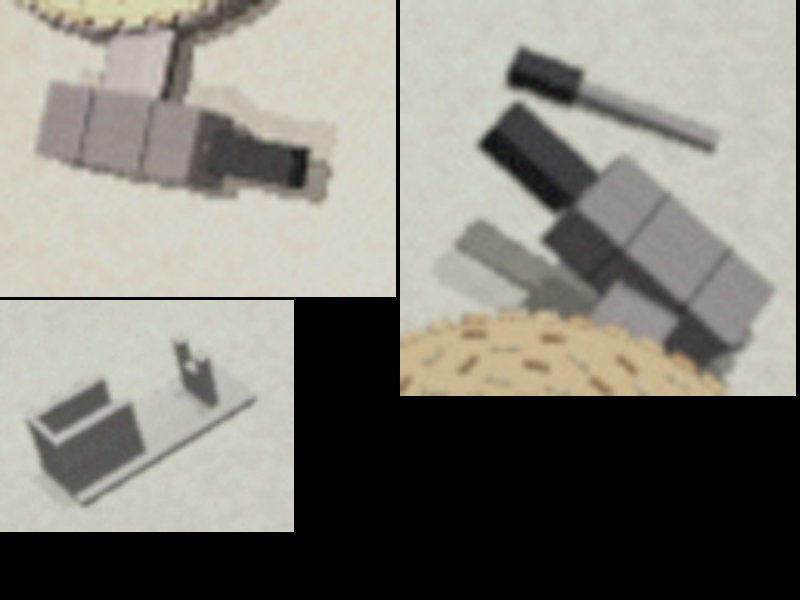

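```bash
cat > m1.py <<'E'
from h import *
import pickle
d=pickle.load(open("d0.pkl","rb"))
S=4
def mask(c,box,lo,hi):
    x0,y0,x1,y1=box; g=cv2.cvtColor(c["pixels"][y0:y1,x0:x1],cv2.COLOR_BGR2GRAY)
    g=cv2.resize(g,None,fx=S,fy=S,interpolation=cv2.INTER_CUBIC)
    return cv2.inRange(g,lo,hi)
def rect(c,box,lo,hi):
    m=mask(c,box,lo,hi); cs,_=cv2.findContours(m,cv2.RETR_EXTERNAL,cv2.CHAIN_APPROX_NONE)
    k=max(cs,key=cv2.contourArea); r=cv2.minAreaRect(k); p=cv2.boxPoints(r)
    return (p+.5)/S-.5+np.array(box[:2]), cv2.contourArea(k)/S/S
if __name__=="__main__":
    for n,box in(("scene",(340,195,385,230)),("top",(205,210,245,240))):
        for hi in(30,38,46): 
            p,a=rect(d[n],box,0,hi); print(n,hi,np.round(p,1).tolist(),a)
    g=cv2.cvtColor(d["top"]["pixels"],cv2.COLOR_BGR2GRAY)
    print(g[214:234:1,208:240:2])
    for n in("scene","top"):
        for hi in (30,60):
            p,a=rect(d[n],dict(scene=(200,170,330,265),top=(250,165,345,252))[n],0,hi)
            print("mat",n,hi,[np.round(onz(d[n],q,.004)[:2],3).tolist() for q in p],a)
    print(g[182:262:2,378:430:2])
E
python3 m1.py
```

```text
scene 30 [[348.1, 212.3], [351.5, 208.6], [369.1, 224.6], [365.7, 228.3]] 104.5
scene 38 [[347.8, 212.4], [352.2, 207.4], [370.5, 223.7], [366.1, 228.7]] 127.46875
scene 46 [[347.6, 212.3], [355.9, 203.2], [377.1, 222.3], [368.8, 231.4]] 285.875
top 30 [[228.0, 227.0], [228.6, 219.9], [231.4, 220.2], [230.8, 227.2]] 14.46875
top 38 [[227.4, 226.9], [228.2, 219.6], [231.7, 220.0], [230.9, 227.3]] 20.15625
top 46 [[211.1, 225.0], [212.7, 215.4], [232.2, 218.6], [230.6, 228.2]] 132.15625
[[ 95  67  55  57  61 124 126 126 127 125 128 132 133 132 140 141]
 [ 97  64  56  53  55  96 122 125 127 125 126 127 127 128 132 138]
 [ 98  62  56  45  47  74  97 128 129 125 126 126 127 128 126 137]
 [ 99  56  52  43  43  58  59 110 130 127 125 128 127 128 128 139]
 [ 98  54  51  44  46  43  43  70  98 101 113 129 126 128 129 137]
 [ 92  56  55  44  45  42  42  44  49  59  73  92 111 128 128 139]
 [ 90  55  48  44  45  43  42  42  46  45  41  35  72 127 126 139]
 [ 80  55  48  43  44  44  46  45  45  45  44  23  81 127 128 142]
 [ 74  55  45  46  44  42  45  44  45  42  46  24  75 103 127 141]
 [ 71  
[... 574 characters left out ...]
 142 130 124 140 141]
 [140 140 141 140 140 141 142 140 140 141 139 140 140 139 140 141]
 [140 142 140 140 140 139 141 140 141 141 141 139 139 141 141 140]]
mat scene 30 [[0.594, -0.144], [0.395, -0.167], [0.454, 0.092], [0.63, 0.088]] 4621.0
mat scene 60 [[0.597, -0.146], [0.393, -0.17], [0.452, 0.093], [0.632, 0.09]] 4813.15625
mat top 30 [[0.451, 0.091], [0.624, 0.065], [0.59, -0.151], [0.417, -0.122]] 4111.84375
mat top 60 [[0.449, 0.093], [0.626, 0.066], [0.592, -0.152], [0.416, -0.123]] 4233.59375
[[137 139 139 ... 138 139 139]
 [138 135 139 ... 136 138 139]
 [137 136 137 ... 138 137 139]
 ...
 [138 135 139 ... 139 139 140]
 [141 136 138 ... 140 140 138]
 [140 137 139 ... 140 139 139]]
```

Run:
```python
from m1 import *
s,t=d["scene"],d["top"]
E=tri(s,(351.75,207.75),t,(229.6,223.5)); print("end tri",E, proj(s,E),proj(t,E), onz(t,(229.6,223.5),.1045),onz(s,(351.75,207.75),.1045))
# axis planes
def plane(c,a,b):
    o,d1=ray(c,a);_,d2=ray(c,b); n=np.cross(d1,d2); n/=np.linalg.norm(n); return n,n@o
# handle edges in top: fit rows per col
c=t; x0,y0=205,208
m=mask(t,(x0,y0,245,240),0,60)
for X in range(214,232,2):
    col=m[:,int((X-x0)*S)]; r=np.where(col)[0]; print(X,(r.min()+.5)/S-.5+y0,(r.max()+.5)/S-.5+y0)
# light top faces of lug
for lo,hi in((75,115),):
    p,a=rect(t,(172,200,215,236),lo,hi); print("lug",np.round(p,1).tolist(),a)
for n,box in(("top",(376,180,432,264)),("scene",(130,125,220,195))):
    g=cv2.cvtColor(d[n]["pixels"],cv2.COLOR_BGR2GRAY); x0,y0,x1,y1=box
    cv2.imwrite(f"pics/cr_{n}.png",0)if 0 else None
a=d["top"]["pixels"][180:264,376:432]; b=d["scene"]["pixels"][125:195,130:220]
f=lambda i,k:cv2.convertScaleAbs(cv2.resize(i,None,fx=k,fy=k,interpolation=cv2.INTER_CUBIC),alpha=3.5,beta=-240)
A=f(a,7);B=f(b,4); im=np.zeros((590,800,3),np.uint8); im[:A.shape[0],:A.shape[1]]=A; im[:B.shape[0],420:420+B.shape[1]]=B
cv2.imwrite("pics/crad.png",im)
```

```text
end tri [0.47463577 0.17094994 0.1010113 ] [351.59490114 207.73844112] [229.4829662  223.53813782] [0.47456152 0.1702825  0.1045    ] [0.47744565 0.17193597 0.1045    ]
214 213.625 227.125
216 213.875 224.625
218 216.625 225.375
220 216.875 225.625
222 218.125 225.625
224 218.875 226.375
226 218.875 226.625
228 219.375 227.375
230 219.625 227.625
lug [[176.2, 222.5], [181.8, 194.3], [219.9, 201.9], [214.3, 230.2]] 547.40625
```

View pics/crad.png

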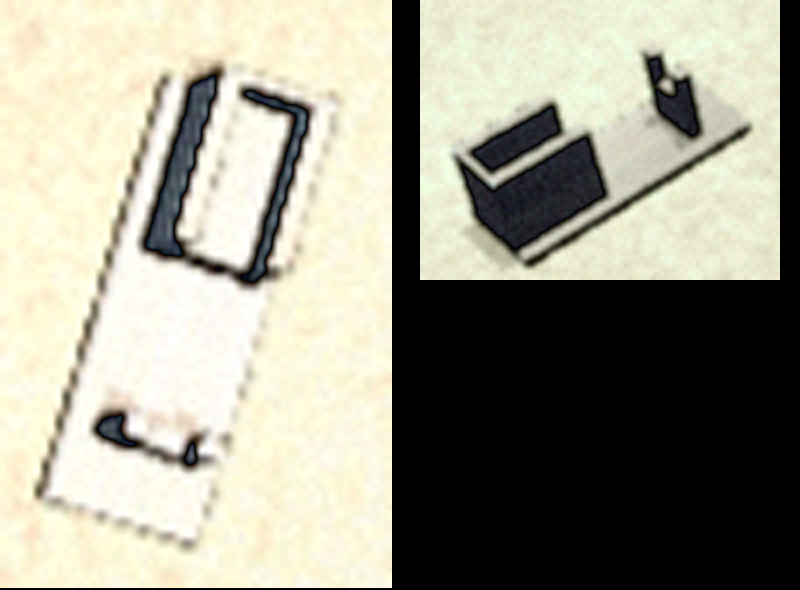

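```bash
cat > m2.py <<'E'
from m1 import *
s,t=d["scene"],d["top"]
ct=lambda x,y:((x+.5)/4.95-.5+170,(y+.5)/4.95-.5+190)
cs=lambda x,y:((x-400+.5)/4.4-.5+330,(y+.5)/4.4-.5+180)
zm,zf=.1057,.0715
if __name__=="__main__":
    def show(n,c,f,P):
        a,b,e,g=[onz(c,f(*p),z)[:2] for p,z in zip(P,(zm,zm,zf,zf))]
        M=(a+b)/2;F=(e+g)/2;v=M-F
        print(n,"M",M,"F",F,"len",np.linalg.norm(v),"w",np.linalg.norm(a-b),np.linalg.norm(e-g),"yaw",np.degrees(np.arctan2(v[1],v[0])))
        return M
    show("top",t,ct,[(206,105),(189,188),(52,83),(38,152)])
    show("scene",s,cs,[(626,155),(572,210),(775,288),(720,352)])
    E=tri(s,(351.75,207.75),t,(229.6,223.5))
    def plane(c,a,b):
        _,d1=ray(c,a);_,d2=ray(c,b); return np.cross(d1,d2)
    v=np.cross(plane(s,(351.75,207.75),(372.95,226.85)),plane(t,(220,221.25),(230,223.6))); v/=np.linalg.norm(v); v*=-np.sign(v[1])
    print("axis",v,np.degrees(np.arctan2(v[1],v[0])),np.degrees(np.arcsin(v[2])),"mouth",E-.057*v)
    cc=lambda x,y:((x+.5)/7-.5+376,(y+.5)/7-.5+180)
    BL,BR,TL=[onz(t,cc(*p),.008)[:2] for p in((40,495),(195,547),(168,75))]
    print("cradle",BL,BR,TL,np.linalg.norm(BL-BR),np.linalg.norm(TL-BL))
    x=TL-BL; print("yaw long",np.degrees(np.arctan2(x[1],x[0])),"short",np.degrees(np.arctan2(*(BL-BR)[::-1]))-90,"ctr",(BR+TL)/2)
    a,b=onz(s,(157,190.75),0)[:2],onz(s,(212.5,156.75),0)[:2]; print("scene near edge",a,b,np.linalg.norm(a-b),np.degrees(np.arctan2(*(a-b)[::-1])))
    # pocket rim outer/inner at z .07 : inner right wall edges, open end edges
    for p in((243,92),(305,110),(262,280),(150,248),(215,70)): print(p,onz(t,cc(*p),.07)[:2])
    for p in((95,430),(210,460)): print("cheek",p,onz(t,cc(*p),.066)[:2])
E
python3 m2.py
```

```text
top M [0.48708671 0.22616236] F [0.50672015 0.3187924 ] len 0.094687884320762 w 0.04766495054568141 0.04057572292283443 yaw -101.96704429821294
scene M [0.49052039 0.23018862] F [0.50991809 0.31860887] len 0.09052299343849468 w 0.04634976758946614 0.05014974109395647 yaw -102.37357188874047
axis [-0.23515079 -0.92774767  0.28980747] -104.2228972847221 16.84643008669223 mouth [0.48803937 0.22383156 0.08449228]
cradle [ 0.39543539 -0.27088449] [ 0.3727961 -0.3361994] [ 0.57449447 -0.3310794 ] 0.06912723575432879 0.18890627713318767
yaw long -18.58127945169136 short -19.117211385763923 ctr [ 0.47364529 -0.3336394 ]
scene near edge [ 0.57175304 -0.32978215] [ 0.39376243 -0.27094757] 0.1874624321698308 -18.29124312852529
(243, 92) [ 0.56015061 -0.34719325]
(305, 110) [ 0.55245789 -0.37257033]
(262, 280) [ 0.48250948 -0.35240257]
(150, 248) [ 0.49609556 -0.3067478 ]
(215, 70) [ 0.56938235 -0.335917  ]
cheek (95, 430) [ 0.42192109 -0.28276537]
cheek (210, 460) [ 0.40920647 -0.32958479]
```

```bash
cat > plan.py <<'E'
from h import *
from scipy.spatial.transform import Rotation as Ro
def pinR(yaw,pitch):  # pin frame, degrees
    return Ro.from_euler('zy',[yaw,-pitch],degrees=True).as_matrix()
def toolR(yaw,pitch,s=-1):
    P=pinR(yaw,pitch); return np.column_stack([s*P[:,0],-s*P[:,1],-P[:,2]])
def plan(p,R):
    o=bot.observe(); R0=np.array(o["ee_rot"]); p0=np.array(o["tcp_pos"])
    rv=Ro.from_matrix(R0.T@R).as_rotvec(); sh=R.T@(np.array(p)-p0)*100
    print("t",round(o["t"],2),"tcp",np.round(p0,4),"q",np.round(o["q"],2),"F",np.round(o["wrist_force"],1),"grip",round(o["gripper_force"],1),"gap",round(o["finger_gap"],4))
    print("turn",np.round(rv,3),"then shift cm (new axes)",np.round(sh,2),"| shift first (old axes)",np.round(R0.T@(np.array(p)-p0)*100,2))
E
python3 - <<'E'
from m2 import *
from plan import *
for n,box in(("top",(145,105,245,203)),("scene",(290,245,435,350))):
    x0,y0,x1,y1=box; im=d[n]["pixels"][y0:y1,x0:x1].astype(int)
    m=((im[:,:,1]-im[:,:,0])>12)&(im[:,:,1]>70); m=cv2.morphologyEx(m.astype(np.uint8),cv2.MORPH_CLOSE,np.ones((5,5)))
    k=max(cv2.findContours(m,0,1)[0],key=cv2.contourArea)
    P=np.array([onz(d[n],q[0]+[x0,y0],.093)[:2] for q in k],np.float32)
    print(n,cv2.fitEllipse(P),cv2.minEnclosingCircle(P))
m_=np.array([.4866,.222,.085])
for y in(-100,-102,-104): print(y,m_[:2]+pinR(y,0)[:2,:2]@[-.09,.175])
P=pinR(-102.2,20); print("pre",g:=m_+.035*P[:,0]+.071*P[:,2],"grasp",m_+.035*P[:,0]-.009*P[:,2]); plan(g,toolR(-102.2,20)); plan(g,toolR(-102.2,0))
E
```

```text
top ((0.6756764054298401, 0.27332374453544617), (0.23511843383312225, 0.23624220490455627), 130.703125) ((0.6756314635276794, 0.2729167640209198), 0.12006721645593643)
scene ((0.6711304783821106, 0.2710949182510376), (0.21775752305984497, 0.24214109778404236), 28.202167510986328) ((0.6771581172943115, 0.27435439825057983), 0.12063220143318176)
-100 [0.67456969 0.28024427]
-102 [0.67648788 0.27364874]
-104 [0.67817472 0.26699028]
pre [0.45536626 0.18779044 0.14918847] grasp [0.48272787 0.18779044 0.07401306]
t 0.1 tcp [ 0.2281 -0.5815  0.2011] q [ 1.17  0.33 -0.06  1.46  0.02  1.35 -0.09] F [ 0.2  0.5 -0.2] grip 0.0 gap 0.0869
turn [-0.278  0.235 -0.974] then shift cm (new axes) [79.33  2.88 12.65] | shift first (old axes) [ 49.25 -63.31   5.26]
t 0.1 tcp [ 0.2281 -0.5815  0.2011] q [ 1.17  0.33 -0.06  1.46  0.02  1.35 -0.09] F [ 0.2  0.5 -0.2] grip 0.0 gap 0.0869
turn [-0.001 -0.001 -0.984] then shift cm (new axes) [79.99  5.95  5.19] | shift first (old axes) [ 49.25 -63.31   5.26]
```

```bash
sed -i "s/'zy'/'ZY'/" plan.py
cat > tgt.py <<'E'
from plan import *
Y=-102.0; P=pinR(Y,20); M=np.array([.4866,.222,.085])
G=M+.035*P[:,0]-.009*P[:,2]; PRE=M+.035*P[:,0]+.071*P[:,2]
E
python3 - <<'E'
from tgt import *
print(P,PRE,G); plan(PRE,toolR(Y,0)); plan(PRE,toolR(Y,20))
plan([.48,-.25,.28],toolR(Y,0))
E
```

```text
[[-0.19537308  0.9781476   0.07110999]
 [-0.91915808 -0.20791169  0.33454618]
 [ 0.34202014  0.          0.93969262]] [0.48481075 0.21358225 0.16368888] [0.47912195 0.18681855 0.08851347]
t 0.1 tcp [ 0.2281 -0.5815  0.2011] q [ 1.17  0.33 -0.06  1.46  0.02  1.35 -0.09] F [ 0.2  0.5 -0.2] grip 0.0 gap 0.0869
turn [-0.001 -0.001 -0.987] then shift cm (new axes) [83.11  8.58  3.74] | shift first (old axes) [ 52.94 -64.63   3.81]
t 0.1 tcp [ 0.2281 -0.5815  0.2011] q [ 1.17  0.33 -0.06  1.46  0.02  1.35 -0.09] F [ 0.2  0.5 -0.2] grip 0.0 gap 0.0869
turn [-0.173 -0.321 -0.977] then shift cm (new axes) [ 79.37   8.58 -24.91] | shift first (old axes) [ 52.94 -64.63   3.81]
t 0.1 tcp [ 0.2281 -0.5815  0.2011] q [ 1.17  0.33 -0.06  1.46  0.02  1.35 -0.09] F [ 0.2  0.5 -0.2] grip 0.0 gap 0.0869
turn [-0.001 -0.001 -0.987] then shift cm (new axes) [37.66 17.75 -7.89] | shift first (old axes) [ 35.55 -21.67  -7.87]
```

jog_arm(deltas=[3,-1.8,-0.7,0,0,0,3,-1.8,-0.7,0,0,0,3,-1.8,-0.7,0,0,0,3,-1.8,-0.7,0,0,0,3,-1.8,-0.7,0,0,0,3,-1.8,-0.7,0,0,0,3,-1.8,-0.7,0,0,0,3,-1.8,-0.7,0,0,0,3,-1.8,-0.7,0,0,0,3,-1.8,-0.7,0,0,0,3,-1.8,-0.7,0,0,0,3,-1.8,-0.7,0,0,0], jaw=0)

```text
t: 1.6
tcp_pos: [0.4849, -0.2483, 0.2857]
ee_rot: [[0.931, 0.365, -0.001], [0.365, -0.931, 0.0], [-0.0, -0.0, -1.0]]
wrist_force: [0.1, -0.6, -1.0]
finger_gap: 0.0434
gripper_force: 0.0
```

jog_arm(deltas=[0,0,0,0,0,-0.14,0,0,0,0,0,-0.14,0,0,0,0,0,-0.14,0,0,0,0,0,-0.14,0,0,0,0,0,-0.14,0,0,0,0,0,-0.14,0,0,0,0,0,-0.147,0,0,0,0,0,0])

```text
t: 2.6
tcp_pos: [0.4843, -0.2493, 0.2854]
ee_rot: [[0.209, 0.978, -0.001], [0.978, -0.209, 0.0], [0.0, -0.001, -1.0]]
wrist_force: [-0.6, -0.4, -0.8]
finger_gap: 0.0434
gripper_force: 0.0
```

```bash
python3 -c "
from tgt import *
plan(PRE,toolR(Y,0)); plan(PRE,toolR(Y,20))"
```

```text
t 2.6 tcp [ 0.4843 -0.2493  0.2854] q [ 0.77  0.15 -0.43  1.52  0.06  1.49  0.13] F [-0.6 -0.4 -0.8] grip 0.0 gap 0.0434
turn [-0.001 -0.    -0.002] then shift cm (new axes) [45.29 -9.58 12.17] | shift first (old axes) [45.27 -9.64 12.19]
t 2.6 tcp [ 0.4843 -0.2493  0.2854] q [ 0.77  0.15 -0.43  1.52  0.06  1.49  0.13] F [-0.6 -0.4 -0.8] grip 0.0 gap 0.0434
turn [-0.001 -0.349 -0.001] then shift cm (new axes) [46.72 -9.58 -4.05] | shift first (old axes) [45.27 -9.64 12.19]
```

jog_arm(deltas=[3.77,-0.8,1,0,0,0,3.77,-0.8,1,0,0,0,3.77,-0.8,1,0,0,0,3.77,-0.8,1,0,0,0,3.77,-0.8,1,0,0,0,3.77,-0.8,1,0,0,0,3.77,-0.8,1,0,0,0,3.77,-0.8,1,0,0,0,3.77,-0.8,1,0,0,0,3.77,-0.8,1,0,0,0,3.77,-0.8,1,0,0,0,3.77,-0.8,1,0,0,0])

```text
t: 4.1
tcp_pos: [0.4848, 0.2142, 0.1654]
ee_rot: [[0.213, 0.977, 0.0], [0.977, -0.213, -0.0], [-0.0, 0.0, -1.0]]
wrist_force: [0.3, -0.3, -0.0]
finger_gap: 0.0433
gripper_force: 0.0
```

jog_arm(deltas=[0,0,0,0,-0.1,0,0,0,0,0,-0.1,0,0,0,0,0,-0.1,0,0,0,0,0,-0.05,0,0,0,0,0,0,0,0,0,0,0,0,0])

```text
t: 4.85
tcp_pos: [0.4851, 0.2128, 0.1657]
ee_rot: [[0.198, 0.978, -0.071], [0.919, -0.21, -0.335], [-0.342, 0.001, -0.94]]
wrist_force: [0.5, -0.7, -0.1]
finger_gap: 0.0433
gripper_force: 0.0
```

```bash
python3 -c "
from tgt import *
plan(PRE,toolR(Y,20)); plan(G,toolR(Y,20))
a=cap('scene');b=cap('top')
A=cv2.resize(a['pixels'][150:270,290:440],None,fx=2.6,fy=2.6,interpolation=cv2.INTER_CUBIC);B=cv2.resize(b['pixels'][170:290,160:310],None,fx=2.6,fy=2.6,interpolation=cv2.INTER_CUBIC)
cv2.imwrite('pics/pre.png',cv2.convertScaleAbs(np.hstack([A,B]),alpha=1.6))"
```

```text
t 4.85 tcp [0.4851 0.2128 0.1657] q [-0.07  0.45 -0.76  1.54  0.48  1.59 -1.11] F [ 0.5 -0.7 -0.1] grip 0.0 gap 0.0433
turn [-0.     0.    -0.003] then shift cm (new axes) [ 0.14 -0.04  0.17] | shift first (old axes) [ 0.14 -0.04  0.17]
t 4.85 tcp [0.4851 0.2128 0.1657] q [-0.07  0.45 -0.76  1.54  0.48  1.59 -1.11] F [ 0.5 -0.7 -0.1] grip 0.0 gap 0.0433
turn [-0.     0.    -0.003] then shift cm (new axes) [ 0.14 -0.04  8.17] | shift first (old axes) [ 0.14 -0.04  8.17]
```

View pics/pre.png

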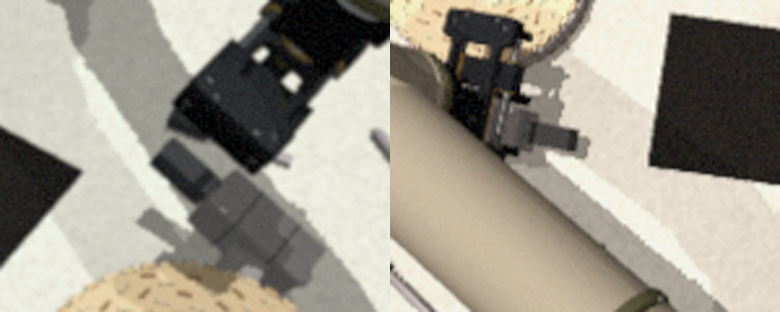

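The gripper hangs over the lug and handle: handle at about (185,165) in the left crop, aligned with the jaws. Going down along the tool axis.

jog_arm(deltas=[0.02,0,1,0,0,0,0.02,0,1,0,0,0,0.02,0,1,0,0,0,0.02,0,1,0,0,0,0.02,0,1,0,0,0,0.02,0,1,0,0,0,0.02,0,0.8,0,0,0,0,0,0.7,0,0,0,0,0,0.7,0,0,0,0,0,0,0,0,0])

```text
t: 6.2
tcp_pos: [0.4792, 0.1866, 0.0878]
ee_rot: [[0.196, 0.978, -0.072], [0.919, -0.209, -0.336], [-0.343, -0.0, -0.939]]
wrist_force: [-0.5, -0.4, -0.3]
finger_gap: 0.0435
gripper_force: 0.0
```

jog_arm(deltas=[0,0,0,0,0,0,0,0,0,0,0,0,0,0,0,0,0,0,0,0,0,0,0,0], jaw=1, newtons=20)

```text
t: 6.7
tcp_pos: [0.4794, 0.187, 0.0883]
ee_rot: [[0.196, 0.978, -0.071], [0.919, -0.208, -0.335], [-0.343, 0.0, -0.939]]
wrist_force: [-0.6, 0.3, 0.3]
finger_gap: 0.0117
gripper_force: 0.0
```

```bash
python3 -c "
from tgt import *
plan(G,toolR(Y,20)); print(bot.observe()['moment'])"
```

```text
t 6.7 tcp [0.4794 0.187  0.0883] q [-0.04  0.48 -0.74  1.67  0.51  1.44 -1.14] F [-0.6  0.3  0.3] grip 0.0 gap 0.0117
turn [ 0.     0.001 -0.001] then shift cm (new axes) [-0.03 -0.02 -0.01] | shift first (old axes) [-0.03 -0.02 -0.01]
[ 0.44441449 -0.16103433  0.02542178]
```

The jaws closed past 24 mm, so the handle is not between them. I'll reopen and look.

jog_arm(deltas=[0,0,0,0,0,0,0,0,0,0,0,0,0,0,0,0,0,0], jaw=0)

```text
t: 7.08
tcp_pos: [0.4793, 0.1869, 0.0882]
ee_rot: [[0.196, 0.978, -0.071], [0.919, -0.208, -0.335], [-0.343, 0.0, -0.939]]
wrist_force: [-0.3, -0.5, 0.3]
finger_gap: 0.034
gripper_force: 0.0
```

```bash
python3 -c "
from tgt import *
plan(G,toolR(Y,20))
a=cap('scene');b=cap('top')
import pickle; pickle.dump((a,b),open('d1.pkl','wb'))
T=bot.observe(); p=np.array(T['tcp_pos']);print(proj(a,p),proj(b,p), 'handle end proj',proj(a,M+.057*P[:,0]),proj(b,M+.057*P[:,0]))
A=cv2.resize(a['pixels'][150:250,320:420],None,fx=4,fy=4,interpolation=cv2.INTER_CUBIC);B=cv2.resize(b['pixels'][180:280,170:270],None,fx=4,fy=4,interpolation=cv2.INTER_CUBIC)
cv2.imwrite('pics/g1.png',cv2.convertScaleAbs(np.hstack([A,B]),alpha=1.8,beta=15))"
```

```text
t 7.08 tcp [0.4793 0.1869 0.0882] q [-0.04  0.48 -0.74  1.67  0.51  1.44 -1.14] F [-0.3 -0.5  0.3] grip 0.0 gap 0.034
turn [-0.     0.001 -0.001] then shift cm (new axes) [-0.02 -0.02 -0.02] | shift first (old axes) [-0.02 -0.02 -0.02]
[356.77383317 215.34287009] [224.26080984 222.1480374 ] handle end proj [351.0955384  206.77665452] [229.84220923 223.17457545]
```

View pics/g1.png

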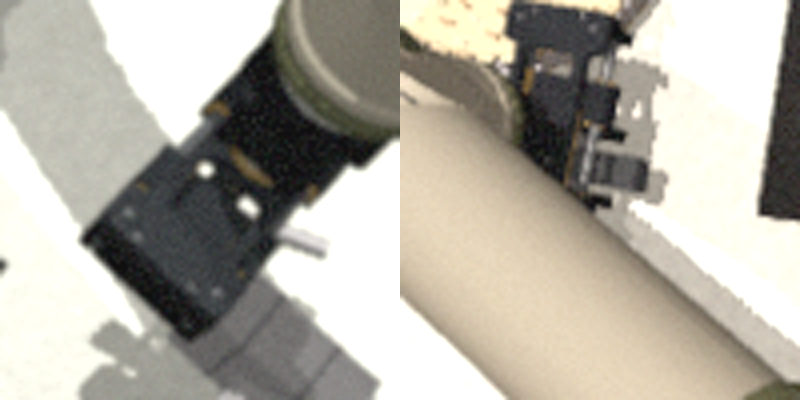

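```bash
python3 -c "
from tgt import *
import pickle; a,b=pickle.load(open('d1.pkl','rb'));d=pickle.load(open('d0.pkl','rb'))
f=lambda i:cv2.convertScaleAbs(cv2.resize(i[190:250,200:240],None,fx=9.9,fy=9.9,interpolation=cv2.INTER_NEAREST),alpha=2.6,beta=0)
im=np.hstack([f(d['top']['pixels']),f(b['pixels'])])
R=toolR(Y,20);p=np.array(bot.observe()['tcp_pos'])
for g in (.017,-.017):
  for z in (0,-.019,-.05):
    for off,c in ((0,d['top']),(396,b)):
      q=(proj(b,p+R[:,1]*g+R[:,2]*z)-[200,190]+.5)*9.9; cv2.circle(im,(int(q[0])+off,int(q[1])),4,(0,0,255) if z==0 else (0,255,0) if z>-.03 else (255,0,0),-1)
cv2.imwrite('pics/g2.png',im)"
```

```text
(no output)
```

View pics/g2.png

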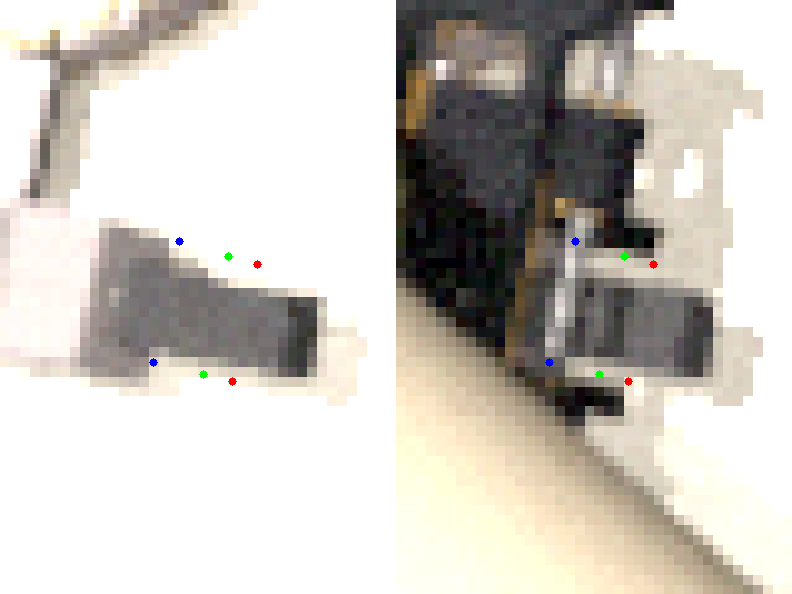

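The fingers straddle the handle laterally (fingers at right-half (630,240) and (590,400), handle between them). They must have closed above it, so I'll go deeper and close again.

jog_arm(deltas=[0,0,0.5,0,0,0,0,0,0.4,0,0,0,0,0,0.3,0,0,0,0,0,0,0,0,0])

```text
t: 7.68
tcp_pos: [0.4784, 0.1827, 0.0767]
ee_rot: [[0.196, 0.978, -0.072], [0.919, -0.209, -0.336], [-0.343, -0.0, -0.939]]
wrist_force: [-0.1, 0.5, 0.5]
finger_gap: 0.0435
gripper_force: 0.0
```

jog_arm(deltas=[0,0,0,0,0,0,0,0,0,0,0,0,0,0,0,0,0,0], jaw=1, newtons=20)

```text
t: 8.05
tcp_pos: [0.4785, 0.183, 0.077]
ee_rot: [[0.196, 0.978, -0.071], [0.919, -0.208, -0.335], [-0.343, 0.0, -0.939]]
wrist_force: [0.7, 0.1, 0.8]
finger_gap: 0.0238
gripper_force: 20.0
```

Gripped: 23.8 mm gap at 20 N. I'll firm the grip and begin the pull.

jog_arm(deltas=[0,0,0,0,0,0,-0.3,0,0,0,0,0,-0.5,0,0,0,0,0,-0.5,0,0,0,0,0,-0.5,0,0,0,0,0,-0.5,0,0,0,0,0], newtons=45)

```text
t: 8.8
tcp_pos: [0.4739, 0.1613, 0.085]
ee_rot: [[0.196, 0.978, -0.071], [0.919, -0.209, -0.336], [-0.343, 0.0, -0.939]]
wrist_force: [0.0, 0.7, -0.6]
finger_gap: 0.0237
gripper_force: 45.0
```

```bash
python3 -c "
from tgt import *
plan(G,toolR(Y,20)); o=bot.observe();print(o['moment'],np.array(toolR(Y,20)).T@o['wrist_force'])
b=cap('top');a=cap('scene')
import pickle;pickle.dump((a,b),open('d2.pkl','wb'))"
```

```text
t 8.8 tcp [0.4739 0.1613 0.085 ] q [ 0.    0.45 -0.74  1.72  0.51  1.41 -1.11] F [ 0.   0.7 -0.6] grip 45.0 gap 0.0237
turn [-0.     0.001 -0.001] then shift cm (new axes) [ 2.32 -0.02 -1.22] | shift first (old axes) [ 2.32 -0.02 -1.22]
[ 0.68655659 -0.22377048 -0.00208105] [ 0.83183967 -0.13346658  0.33353302]
```

jog_arm(deltas=[-0.9,0,0,0,0,0,-0.9,0,0,0,0,0,-0.9,0,0,0,0,0,-0.9,0,0,0,0,0,-0.9,0,0,0,0,0,-0.9,0,0,0,0,0,-0.9,0,0,0,0,0,-0.9,0,0,0,0,0,-0.9,0,0,0,0,0,-0.9,0,0,0,0,0,-0.9,0,0,0,0,0,-0.9,0,0,0,0,0])

```text
t: 10.4
tcp_pos: [0.4527, 0.062, 0.1221]
ee_rot: [[0.196, 0.978, -0.072], [0.919, -0.208, -0.335], [-0.343, 0.0, -0.939]]
wrist_force: [0.7, -0.5, -2.3]
finger_gap: 0.0238
gripper_force: 45.0
```

jog_arm(deltas=[-1,0,0,0,0,0,-1,0,0,0,0,0,-1,0,0,0,0,0,-1,0,0,0,0,0,0,0,0,0,0,0])

```text
t: 11.02
tcp_pos: [0.445, 0.025, 0.1359]
ee_rot: [[0.197, 0.978, -0.071], [0.918, -0.21, -0.336], [-0.343, 0.001, -0.939]]
wrist_force: [0.3, 0.2, -1.7]
finger_gap: 0.0232
gripper_force: 45.0
```

Run:
```python
from tgt import *
a=cap('scene');b=cap('top')
import pickle;pickle.dump((a,b),open('d3.pkl','wb'))
mc=np.array([.521,-.029]); u=pinR(-100,0)[:,0]
# target: pin level yaw -100; shoulder s.t. midpoint -27.5mm at mat centre ; grasp at pin x=33
sh=np.r_[mc,0]+.0275*u; g=sh+.033*u; g[2]=.004+.012-.021+.06; print('above',g)
plan(g,toolR(-102,0)); plan(g,toolR(-102,20))
```

```text
above [ 0.51049429 -0.08858087  0.055     ]
t 11.12 tcp [0.445  0.0259 0.1356] q [ 0.26  0.19 -0.72  1.88  0.4   1.37 -0.8 ] F [ 0.   0.6 -1.2] grip 45.0 gap 0.0234
turn [ 0.     0.35  -0.001] then shift cm (new axes) [-9.84  8.79  8.06] | shift first (old axes) [-6.48  8.79 10.95]
t 11.12 tcp [0.445  0.0259 0.1356] q [ 0.26  0.19 -0.72  1.88  0.4   1.37 -0.8 ] F [ 0.   0.6 -1.2] grip 45.0 gap 0.0234
turn [ 0.     0.001 -0.001] then shift cm (new axes) [-6.49  8.79 10.94] | shift first (old axes) [-6.48  8.79 10.95]
```

jog_arm(deltas=[0,0,0,0,0.07,0,0,0,0,0,0.07,0,0,0,0,0,0.07,0,0,0,0,0,0.07,0,0,0,0,0,0.07,0,0,0,0,0,0,0])

```text
t: 11.88
tcp_pos: [0.4448, 0.0247, 0.1355]
ee_rot: [[0.211, 0.978, -0.0], [0.978, -0.211, -0.001], [-0.001, -0.0, -1.0]]
wrist_force: [0.9, 1.1, -1.3]
finger_gap: 0.0237
gripper_force: 45.0
```

jog_arm(deltas=[-0.98,0.88,0.5,0,0,0,-0.98,0.88,0.5,0,0,0,-0.98,0.88,0.5,0,0,0,-0.98,0.88,0.5,0,0,0,-0.98,0.88,0.5,0,0,0,-0.98,0.88,0.5,0,0,0,-0.98,0.88,0.5,0,0,0,-0.98,0.88,0.5,0,0,0,-0.98,0.88,0.5,0,0,0,-0.98,0.88,0.5,0,0,0,0,0,0,0,0,0])

```text
t: 13.25
tcp_pos: [0.5107, -0.0894, 0.0851]
ee_rot: [[0.21, 0.978, -0.001], [0.978, -0.21, 0.0], [0.0, -0.001, -1.0]]
wrist_force: [-0.9, -0.1, -1.7]
finger_gap: 0.0233
gripper_force: 45.0
```

Run:
```python
from tgt import *
a=cap('scene');b=cap('top')
import pickle;pickle.dump((a,b),open('d4.pkl','wb'))
plan([.5105,-.0886,.055],toolR(-102,0))
p=np.array(bot.observe()['tcp_pos']); print(proj(a,p),proj(b,p))
A=cv2.resize(a['pixels'][150:300,190:350],None,fx=2.45,fy=2.45,interpolation=cv2.INTER_CUBIC);B=cv2.resize(b['pixels'][140:290,230:390],None,fx=2.45,fy=2.45,interpolation=cv2.INTER_CUBIC)
cv2.imwrite('pics/lay.png',cv2.convertScaleAbs(np.hstack([A,B]),alpha=2))
```

```text
t 13.35 tcp [ 0.5106 -0.088   0.0856] q [ 0.57  0.25 -0.54  1.86  0.14  1.08 -0.24] F [-0.2  1.2 -1.5] grip 45.0 gap 0.0235
turn [-0. -0. -0.] then shift cm (new axes) [-0.06  0.    3.06] | shift first (old axes) [-0.06  0.    3.06]
[244.25917768 184.15119265] [321.30272275 210.27118914]
```

View pics/lay.png

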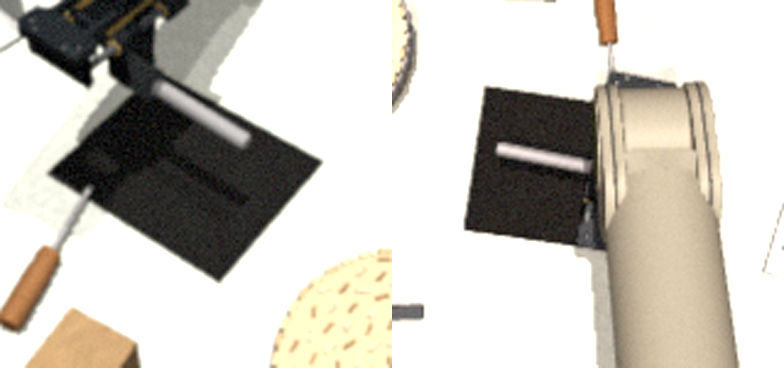

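```bash
cat > shank.py <<'E'
from tgt import *
def shank(c,box,lo=70):
    x0,y0,x1,y1=box;S=4
    g=cv2.resize(cv2.cvtColor(c['pixels'][y0:y1,x0:x1],cv2.COLOR_BGR2GRAY),None,fx=S,fy=S,interpolation=cv2.INTER_CUBIC)
    k=max(cv2.findContours(cv2.inRange(g,lo,255),0,1)[0],key=cv2.contourArea)
    p=(cv2.boxPoints(cv2.minAreaRect(k))+.5)/S-.5+[x0,y0]
    q=sorted([(np.linalg.norm(p[i]-p[i-1]),i) for i in range(4)])[:2]
    return [(p[i]+p[i-1])/2 for _,i in q]
E
python3 - <<'E'
from shank import *
import pickle;a,b=pickle.load(open('d4.pkl','rb'))
s=sorted(shank(a,(250,183,298,214)),key=lambda v:v[0]);t=sorted(shank(b,(264,192,312,212)),key=lambda v:v[0])
print(s,t)
T=tri(a,s[1],b,t[0]);print('tip',T,proj(a,T),proj(b,T))
# shoulder : on scene ray, at axis: intersect plane of top midline
o,d1=ray(b,t[0]);_,d2=ray(b,t[1]);n=np.cross(d1,d2);os,ds=ray(a,s[0]);S=os+ds*(n@(o-os))/(n@ds);print('shoulder',S,np.linalg.norm(S-T)); v=S-T;print('yaw',np.degrees(np.arctan2(v[1],v[0])),'pitch',np.degrees(np.arcsin(v[2]/np.linalg.norm(v))))
E
```

```text
[array([263.875, 192.375]), array([297.375, 192.375])] [array([272.35387993, 199.725564  ]), array([308.442379  , 207.30414915])]
tip [0.53294863 0.05590618 0.15195408] [294.29404548 192.14871906] [270.1155935  200.69578664]
shoulder [ 0.52362146 -0.02612368  0.10036103] 0.09735366210005618
yaw -96.48693606442787 pitch -32.002405531798566
```

Run:
```python
from shank import *
import pickle;a,b=pickle.load(open('d4.pkl','rb'))
a=dict(a);im=a['pixels'].copy();yy,xx=np.mgrid[:420,:560]; im[yy<185+(xx-267)*.556+1.5]=0; a['pixels']=im
s=sorted(shank(a,(250,183,298,214)),key=lambda v:v[0]);t=sorted(shank(b,(264,192,312,212)),key=lambda v:v[0])
print(s,t)
T=tri(a,s[1],b,t[0]);print('tip',T,proj(a,T),proj(b,T))
o,d1=ray(b,t[0]);_,d2=ray(b,t[1]);n=np.cross(d1,d2);os,ds=ray(a,s[0]);S=os+ds*(n@(o-os))/(n@ds);print('shoulder',S,np.linalg.norm(S-T)); v=S-T;print('yaw',np.degrees(np.arctan2(v[1],v[0])),'pitch',np.degrees(np.arcsin(v[2]/np.linalg.norm(v))))
```

```text
[array([254.64176941, 184.90475655]), array([290.32239532, 207.01669502])] [array([272.35387993, 199.725564  ]), array([308.442379  , 207.30414915])]
tip [0.53989382 0.05047901 0.10676544] [290.30600714 207.0156998 ] [272.34202968 199.73098987]
shoulder [ 0.51693017 -0.05429714  0.10546019] 0.10727103506427249
yaw -102.36197979803968 pitch -0.6971778706681907
```

jog_arm(deltas=[0,0,0.8,0,0,0,0,0,0.8,0,0,0,0,0,0.8,0,0,0,0,0,0.8,0,0,0,0,0,0.8,0,0,0,0,0,0.8,0,0,0,0,0,0.8,0,0,0,0,0,0.8,0,0,0,0,0,0.8,0,0,0,0,0,0.4,0,0,0,0,0,0,0,0,0])

```text
t: 14.72
tcp_pos: [0.5105, -0.0883, 0.0093]
ee_rot: [[0.208, 0.978, -0.0], [0.978, -0.208, 0.0], [0.0, -0.0, -1.0]]
wrist_force: [-0.3, 0.7, -1.7]
finger_gap: 0.0236
gripper_force: 45.0
```

jog_arm(deltas=[0,0,0.1,0,0,0,0,0,0.1,0,0,0,0,0,0.1,0,0,0,0,0,0,0,0,0])

```text
t: 15.22
tcp_pos: [0.5106, -0.0884, 0.0066]
ee_rot: [[0.208, 0.978, 0.0], [0.978, -0.208, -0.0], [-0.0, 0.0, -1.0]]
wrist_force: [0.6, 0.7, -1.1]
finger_gap: 0.0235
gripper_force: 45.0
```

jog_arm(deltas=[0,0,0.1,0,0,0,0,0,0.1,0,0,0,0,0,0.1,0,0,0,0,0,0,0,0,0])

```text
t: 15.72
tcp_pos: [0.5106, -0.0884, 0.0035]
ee_rot: [[0.208, 0.978, -0.0], [0.978, -0.208, 0.0], [-0.0, -0.0, -1.0]]
wrist_force: [0.1, -0.6, -2.6]
finger_gap: 0.0234
gripper_force: 45.0
```

jog_arm(deltas=[0,0,0.1,0,0,0,0,0,0.1,0,0,0,0,0,0,0,0,0])

```text
t: 16.1
tcp_pos: [0.5105, -0.0884, 0.0015]
ee_rot: [[0.208, 0.978, -0.0], [0.978, -0.208, -0.0], [-0.0, -0.0, -1.0]]
wrist_force: [-1.1, 0.3, -2.1]
finger_gap: 0.0236
gripper_force: 45.0
```

jog_arm(deltas=[0,0,0.1,0,0,0,0,0,0.1,0,0,0,0,0,0.1,0,0,0,0,0,0,0,0,0])

```text
t: 16.6
tcp_pos: [0.5105, -0.0884, -0.0015]
ee_rot: [[0.208, 0.978, -0.0], [0.978, -0.208, -0.0], [-0.0, -0.0, -1.0]]
wrist_force: [0.1, 0.2, -1.6]
finger_gap: 0.0231
gripper_force: 45.0
```

jog_arm(deltas=[0,0,0.1,0,0,0,0,0,0.1,0,0,0,0,0,0,0,0,0])

```text
t: 16.98
tcp_pos: [0.5106, -0.0884, -0.0035]
ee_rot: [[0.209, 0.978, -0.0], [0.978, -0.209, -0.0], [-0.0, -0.0, -1.0]]
wrist_force: [-0.1, -1.3, -2.0]
finger_gap: 0.0237
gripper_force: 45.0
```

jog_arm(deltas=[0,0,0.1,0,0,0,0,0,0.1,0,0,0,0,0,0,0,0,0])

```text
t: 17.35
tcp_pos: [0.5108, -0.0885, -0.0038]
ee_rot: [[0.209, 0.978, -0.0], [0.978, -0.209, -0.001], [-0.001, 0.0, -1.0]]
wrist_force: [-8.4, 1.4, 20.9]
finger_gap: 0.0233
gripper_force: 45.0
```

jog_arm(deltas=[0,0,0.1,0,0,0,0,0,0.1,0,0,0,0,0,0,0,0,0])

```text
t: 17.73
tcp_pos: [0.511, -0.0886, -0.0041]
ee_rot: [[0.209, 0.978, -0.0], [0.978, -0.209, -0.002], [-0.002, 0.0, -1.0]]
wrist_force: [-18.2, 1.4, 43.8]
finger_gap: 0.0233
gripper_force: 45.0
```

jog_arm(deltas=[0,0,-0.2,0,0,0,0,0,-0.15,0,0,0,0,0,0,0,0,0])

```text
t: 18.1
tcp_pos: [0.5108, -0.0885, -0.0039]
ee_rot: [[0.209, 0.978, 0.0], [0.978, -0.209, -0.0], [-0.0, 0.0, -1.0]]
wrist_force: [-1.5, 1.3, 2.0]
finger_gap: 0.0236
gripper_force: 45.0
```

jog_arm(deltas=[0,0,0,0,0,0,0,0,0,0,0,0,0,0,0,0,0,0,0,0,0,0,0,0], jaw=0)

```text
t: 18.6
tcp_pos: [0.5107, -0.0884, -0.0039]
ee_rot: [[0.208, 0.978, 0.0], [0.978, -0.208, -0.0], [-0.0, 0.0, -1.0]]
wrist_force: [-0.2, 0.5, -0.3]
finger_gap: 0.0428
gripper_force: 0.0
```

jog_arm(deltas=[0,0,-0.5,0,0,0,0,0,-1,0,0,0,0,0,-1.5,0,0,0,0,0,-1.5,0,0,0,0,0,-1.5,0,0,0,0,0,0,0,0,0])

```text
t: 19.35
tcp_pos: [0.5117, -0.0886, 0.0577]
ee_rot: [[0.209, 0.978, 0.003], [0.978, -0.209, -0.001], [-0.0, 0.003, -1.0]]
wrist_force: [0.1, -0.3, -0.2]
finger_gap: 0.0435
gripper_force: 0.0
```

Run:
```python
from shank import *
a=cap('scene');b=cap('top')
import pickle;pickle.dump((a,b),open('d5.pkl','wb'))
t=sorted(shank(b,(264,192,300,214)),key=lambda v:v[0]);print(t)
plan([.5,0,.1],toolR(-102,0))
for q in t: print(onz(b,q,.013))
A=cv2.resize(a['pixels'][150:300,190:350],None,fx=2.45,fy=2.45,interpolation=cv2.INTER_CUBIC);B=cv2.resize(b['pixels'][140:290,230:390],None,fx=2.45,fy=2.45,interpolation=cv2.INTER_CUBIC)
cv2.imwrite('pics/laid.png',cv2.convertScaleAbs(np.hstack([A,B]),alpha=2))
```

```text
[array([272.46600914, 202.65007782]), array([299.80906677, 208.25891113])]
t 19.45 tcp [ 0.5105 -0.0885  0.0561] q [ 0.56  0.28 -0.54  1.88  0.17  1.02 -0.26] F [-0.2  0.9 -1.1] grip 0.0 gap 0.0435
turn [ 0.     0.    -0.001] then shift cm (new axes) [ 8.43 -2.87 -4.39] | shift first (old axes) [ 8.43 -2.88 -4.4 ]
[0.54021131 0.05148528 0.013     ]
[ 0.5226639 -0.0299076  0.013    ]
```

View pics/laid.png

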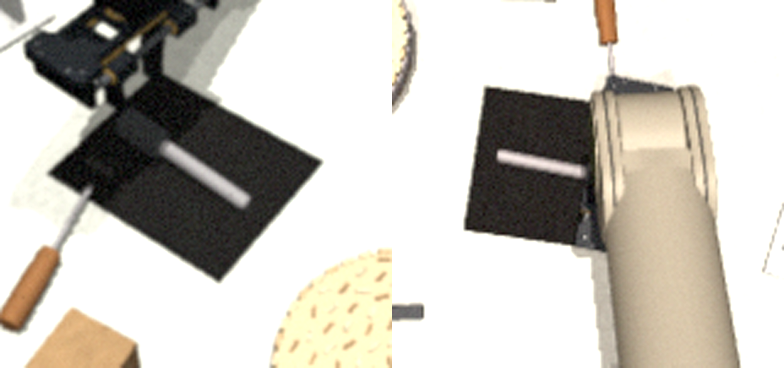

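The pin lies flat on the mat (scene handle end at about (130,125) in the crop, shank end at (245,200)) and is free of the fingers. Moving 6.1 cm along to the shank and going down.

jog_arm(deltas=[1.5,0,0,0,0,0,1.5,0,0,0,0,0,1.6,0,0,0,0,0,1.5,0,0,0,0,0,0,0,1.2,0,0,0,0,0,1.2,0,0,0,0,0,1.2,0,0,0,0,0,1.2,0,0,0,0,0,0.8,0,0,0,0,0,0.4,0,0,0,0,0,0.2,0,0,0,0,0,0,0,0,0])

```text
t: 20.95
tcp_pos: [0.5235, -0.0287, -0.0057]
ee_rot: [[0.208, 0.978, 0.0], [0.978, -0.208, -0.0], [-0.0, 0.0, -1.0]]
wrist_force: [0.5, 0.9, -0.3]
finger_gap: 0.0436
gripper_force: 0.0
```

Run:
```python
from shank import *
plan([.5233,-.0288,-.012],toolR(-102.1,0))
```

```text
t 20.95 tcp [ 0.5235 -0.0287 -0.0057] q [ 0.44  0.39 -0.54  1.91  0.25  0.91 -0.44] F [ 0.5  0.9 -0.3] grip 0.0 gap 0.0436
turn [0.    0.    0.001] then shift cm (new axes) [-0.01 -0.02  0.63] | shift first (old axes) [-0.01 -0.02  0.63]
```

jog_arm(deltas=[0,0,0.2,0,0,0,0,0,0.2,0,0,0,0,0,0.2,0,0,0,0,0,0.05,0,0,0,0,0,0,0,0,0])

```text
t: 21.58
tcp_pos: [0.5234, -0.0287, -0.0124]
ee_rot: [[0.208, 0.978, 0.0], [0.978, -0.208, -0.0], [-0.0, 0.0, -1.0]]
wrist_force: [-0.6, 0.2, 0.9]
finger_gap: 0.0436
gripper_force: 0.0
```

jog_arm(deltas=[0,0,0,0,0,0,0,0,0,0,0,0,0,0,0,0,0,0,0,0,0,0,0,0], jaw=1, newtons=20)

```text
t: 22.08
tcp_pos: [0.5234, -0.0288, -0.0124]
ee_rot: [[0.208, 0.978, 0.0], [0.978, -0.208, -0.0], [-0.0, 0.0, -1.0]]
wrist_force: [-0.3, -0.2, 0.1]
finger_gap: 0.0151
gripper_force: 20.0
```

A gap of 15.1 mm is a bit under the shank's 16 mm, so the tips may bite above its axis. I'll reopen slightly and go 4 mm deeper, watching the force.

jog_arm(deltas=[0,0,0,0,0,0,0,0,0,0,0,0,0,0,0.1,0,0,0,0,0,0.1,0,0,0,0,0,0.1,0,0,0,0,0,0.1,0,0,0,0,0,0,0,0,0], jaw=0.3)

```text
t: 22.95
tcp_pos: [0.5233, -0.0288, -0.0163]
ee_rot: [[0.208, 0.978, -0.0], [0.978, -0.208, -0.0], [-0.0, 0.0, -1.0]]
wrist_force: [-1.1, -0.4, 2.8]
finger_gap: 0.0303
gripper_force: 1.5
```

jog_arm(deltas=[0,0,0,0,0,0,0,0,0,0,0,0,0,0,0,0,0,0], jaw=1, newtons=20)

```text
t: 23.32
tcp_pos: [0.5235, -0.0287, -0.0163]
ee_rot: [[0.208, 0.978, 0.0], [0.978, -0.208, -0.0], [0.0, 0.0, -1.0]]
wrist_force: [0.5, -0.3, 3.4]
finger_gap: 0.0152
gripper_force: 20.4
```

Run:
```python
from shank import *
for i in range(4):
  cap('top'); o=bot.observe(); print(o['finger_gap'],o['gripper_force'],o['wrist_force'],o['tcp_pos'][2])
```

```text
0.015226466061888393 20.441914310576976 [-0.15621732  0.10554603  3.51046455] -0.01628950484715018
0.015268024298873533 20.482472561925533 [-0.83657336  0.45211395  2.44687331] -0.016314822590411157
0.015204229897983153 20.523504984084866 [ 0.24310224 -0.12536291  3.12088312] -0.016300753446773758
0.014920197392038802 20.568119762901915 [0.33439309 0.20006279 3.60828251] -0.01629445437391812
```

Same gap, and the tips now touch the mat lightly, so the shank is well inside the pads. Firming the grip and lifting.

jog_arm(deltas=[0,0,0,0,0,0,0,0,-0.4,0,0,0,0,0,-0.8,0,0,0,0,0,-1.2,0,0,0,0,0,-1.4,0,0,0,0,0,-1.4,0,0,0,0,0,-1.4,0,0,0,0,0,-1.4,0,0,0,0,0,-1.4,0,0,0,0,0,-1,0,0,0,0,0,-0.6,0,0,0,0,0,0,0,0,0], newtons=45)

```text
t: 25.02
tcp_pos: [0.5235, -0.0288, 0.0938]
ee_rot: [[0.208, 0.978, 0.0], [0.978, -0.208, -0.0], [-0.0, 0.0, -1.0]]
wrist_force: [-0.5, -0.2, -2.5]
finger_gap: 0.0146
gripper_force: 45.0
```

Run:
```python
from shank import *
plan([.473,-.334,.095],toolR(-18.6,0))
plan([.473,-.334,.095],toolR(-102,0))
```

```text
t 25.02 tcp [ 0.5235 -0.0288  0.0938] q [ 0.48  0.25 -0.58  1.83  0.15  1.1  -0.36] F [-0.5 -0.2 -2.5] grip 45.0 gap 0.0146
turn [ 0.     0.    -1.456] then shift cm (new axes) [ -4.95 -30.54  -0.12] | shift first (old axes) [-30.91   1.42  -0.11]
t 25.02 tcp [ 0.5235 -0.0288  0.0938] q [ 0.48  0.25 -0.58  1.83  0.15  1.1  -0.36] F [-0.5 -0.2 -2.5] grip 45.0 gap 0.0146
turn [ 0.     0.    -0.001] then shift cm (new axes) [-30.91   1.41  -0.12] | shift first (old axes) [-30.91   1.42  -0.11]
```

jog_arm(deltas=[0,0,-0.2,0,0,-0.1213,0,0,-0.2,0,0,-0.1213,0,0,-0.2,0,0,-0.1213,0,0,-0.2,0,0,-0.1213,0,0,-0.2,0,0,-0.1213,0,0,0,0,0,-0.1213,0,0,0,0,0,-0.1213,0,0,0,0,0,-0.1213,0,0,0,0,0,-0.1213,0,0,0,0,0,-0.1213,0,0,0,0,0,-0.1213,0,0,0,0,0,-0.1213])

```text
t: 26.52
tcp_pos: [0.5229, -0.0287, 0.103]
ee_rot: [[-0.949, 0.316, -0.001], [0.316, 0.949, 0.0], [0.001, -0.0, -1.0]]
wrist_force: [-0.1, -0.3, -2.4]
finger_gap: 0.015
gripper_force: 45.0
```

jog_arm(deltas=[-0.4,-2.3,0,0,0,0,-0.4,-2.6,0,0,0,0,-0.4,-2.6,0,0,0,0,-0.4,-2.6,0,0,0,0,-0.4,-2.6,0,0,0,0,-0.4,-2.6,0,0,0,0,-0.4,-2.6,0,0,0,0,-0.4,-2.6,0,0,0,0,-0.4,-2.6,0,0,0,0,-0.4,-2.6,0,0,0,0,-0.4,-2.6,0,0,0,0,-0.5,-2.2,0,0,0,0])

```text
t: 28.02
tcp_pos: [0.4717, -0.3344, 0.103]
ee_rot: [[-0.947, 0.32, -0.001], [0.32, 0.947, 0.0], [0.001, 0.0, -1.0]]
wrist_force: [-0.8, -0.6, -2.3]
finger_gap: 0.0143
gripper_force: 45.0
```

jog_arm(deltas=[0,0,0,0,0.036,0,0,0,0,0,0,0,0,0,0,0,0,0])

```text
t: 28.4
tcp_pos: [0.4725, -0.3329, 0.1034]
ee_rot: [[-0.947, 0.319, -0.034], [0.318, 0.948, 0.012], [0.036, 0.0, -0.999]]
wrist_force: [0.6, -0.2, -1.7]
finger_gap: 0.015
gripper_force: 45.0
```

Run:
```python
from shank import *
a=cap('scene');b=cap('top')
import pickle;pickle.dump((a,b),open('d6.pkl','wb'))
plan([.473,-.334,.095],toolR(-18.6,-2))
A=cv2.resize(a['pixels'][95:215,110:250],None,fx=5.6,fy=5,interpolation=cv2.INTER_CUBIC)
A=cv2.resize(a['pixels'][100:205,120:240],None,fx=3.8,fy=3.8,interpolation=cv2.INTER_CUBIC);B=cv2.resize(b['pixels'][170:275,350:440],None,fx=3.8,fy=3.8,interpolation=cv2.INTER_CUBIC)
cv2.imwrite('pics/crad2.png',cv2.convertScaleAbs(np.hstack([A,B]),alpha=2,beta=-20))
```

```text
t 28.5 tcp [ 0.4723 -0.333   0.1036] q [ 1.01  0.39 -0.59  1.65  0.23  1.2   1.61] F [-0.7  0.  -1.5] grip 45.0 gap 0.0148
turn [-0.    -0.001 -0.   ] then shift cm (new axes) [-0.12 -0.07  0.85] | shift first (old axes) [-0.12 -0.07  0.85]
```

View pics/crad2.png

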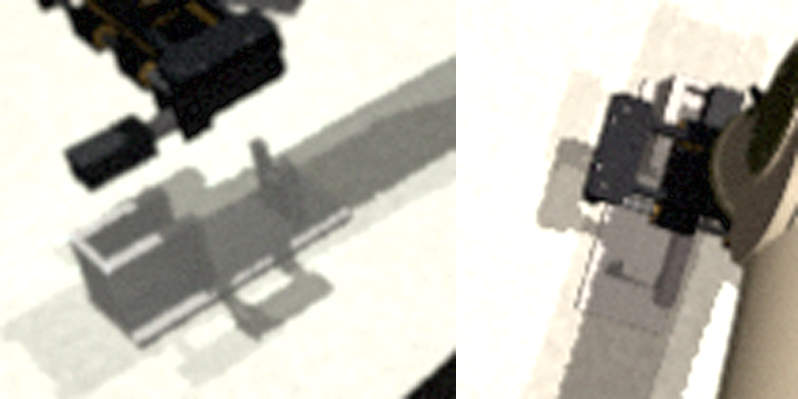

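The handle end is at scene crop (90,165), above and in line with the pocket. The shank is visible in the top crop at about (670,270). Before lowering I'll check the alignment numerically.

Run:
```python
from shank import *
import pickle;a,b=pickle.load(open('d6.pkl','rb'))
g=cv2.cvtColor(b['pixels'],cv2.COLOR_BGR2GRAY)
for y in range(236,254,2): print(y,g[y,396:416])
p=np.array(bot.observe()['tcp_pos']); R=pinR(-18.6,0); 
g0=p+[0,0,.0313]; S=g0+.028*R[:,0]
for x in(-.11,-.09,-.06,-.05): print(x,proj(b,S+R[:,0]*x))
print('handle end corners',[proj(a,S+R@[.055,y,z]).round(1).tolist() for y in(-.012,.012) for z in(-.012,.012)], [proj(a,S+R@[0,y,z]).round(1).tolist() for y in(-.012,.012) for z in(-.012,.012)])
x0,y0=134,128;gs=cv2.cvtColor(a['pixels'],cv2.COLOR_BGR2GRAY)
gg=cv2.resize(gs[y0:154,x0:166],None,fx=4,fy=4,interpolation=cv2.INTER_CUBIC)
k=max(cv2.findContours(cv2.inRange(gg,0,55),0,1)[0],key=cv2.contourArea)
h=(cv2.convexHull(k)[:,0]+.5)/4-.5+[x0,y0]
print('hull',cv2.approxPolyDP(h.astype(np.float32)[:,None],1.0,True)[:,0].round(1).tolist())
```

```text
236 [ 79  79  80  79  79  79  80  80  81  61  49  53  56  56  55  62  78  81
  97 102]
238 [ 79  80  79  80  79  79  80  78  70  50  51  56  59  59  61  77  81  90
  97 100]
240 [ 78  75  79  79  78  80  77  79  56  49  54  57  55  52  75  81  79  97
 101 101]
242 [ 73  79  81  81  80  79  75  58  47  53  56  58  56  67  80  82  96 100
 100 100]
244 [ 70  63  66  68  74  78  59  47  50  56  59  55  58  75  81  98 100 101
 101  99]
246 [76 78 81 76 76 71 56 52 51 55 57 57 63 81 91 96 99 98 97 97]
248 [ 79  80  79  79  77  69  54  54  57  57  55  55  79  82  95 100 100 102
 100  96]
250 [ 79  79  78  76  78  79  72  64  57  56  58  74  82  94 102 102 102 101
  97  98]
252 [ 78  79  79  79  78  81  80  77  79  73  80  83  91 100 103 104 102 102
  99  97]
-0.11 [403.61276796 250.53874351]
-0.09 [405.71698387 243.54315829]
-0.06 [408.86266415 233.08516569]
-0.05 [409.90839742 229.60856607]
handle end corners [[138.2, 145.5], [135.5, 138.0], [143.4, 150.2], [140.7, 142.7]] [[156.9, 135.4], [154.6, 127.9], [162.2, 139.8], [159.9, 132.4]]
hull [[165.39999389648438, 127.5999984741211], [165.39999389648438, 133.39999389648438], [159.89999389648438, 140.39999389648438], [144.39999389648438, 149.10000610351562], [139.39999389648438, 145.60000610351562], [137.60000610351562, 139.39999389648438], [153.89999389648438, 130.39999389648438]]
```

Run:
```python
from shank import *
plan([.473,-.334,.053],toolR(-18.6,-2))
plan([.473,-.334,.0187],toolR(-18.6,-2))
```

```text
t 28.5 tcp [ 0.4723 -0.333   0.1036] q [ 1.01  0.39 -0.59  1.65  0.23  1.2   1.61] F [-0.7  0.  -1.5] grip 45.0 gap 0.0148
turn [-0.    -0.001 -0.   ] then shift cm (new axes) [-0.27 -0.07  5.05] | shift first (old axes) [-0.27 -0.07  5.05]
t 28.5 tcp [ 0.4723 -0.333   0.1036] q [ 1.01  0.39 -0.59  1.65  0.23  1.2   1.61] F [-0.7  0.  -1.5] grip 45.0 gap 0.0148
turn [-0.    -0.001 -0.   ] then shift cm (new axes) [-0.39 -0.07  8.48] | shift first (old axes) [-0.39 -0.07  8.48]
```

jog_arm(deltas=[-0.05,-0.02,0.7,0,0,0,-0.05,-0.02,0.7,0,0,0,-0.05,-0.03,0.7,0,0,0,-0.04,0,0.7,0,0,0,-0.04,0,0.7,0,0,0,-0.04,0,0.7,0,0,0,0,0,0.5,0,0,0,0,0,0.3,0,0,0,0,0,0,0,0,0])

```text
t: 29.62
tcp_pos: [0.4729, -0.3343, 0.0534]
ee_rot: [[-0.947, 0.32, -0.034], [0.319, 0.948, 0.012], [0.036, 0.0, -0.999]]
wrist_force: [0.0, -0.1, -3.0]
finger_gap: 0.0148
gripper_force: 45.0
```

jog_arm(deltas=[-0.01,0,0.2,0,0,0,-0.01,0,0.2,0,0,0,-0.01,0,0.2,0,0,0,-0.01,0,0.2,0,0,0,0,0,0,0,0,0])

```text
t: 30.25
tcp_pos: [0.473, -0.3343, 0.0454]
ee_rot: [[-0.947, 0.319, -0.034], [0.319, 0.948, 0.012], [0.036, 0.0, -0.999]]
wrist_force: [-0.5, 0.2, -1.8]
finger_gap: 0.0148
gripper_force: 45.0
```

jog_arm(deltas=[-0.01,0,0.2,0,0,0,-0.01,0,0.2,0,0,0,-0.01,0,0.2,0,0,0,-0.01,0,0.2,0,0,0,0,0,0,0,0,0])

```text
t: 30.88
tcp_pos: [0.4731, -0.3344, 0.0373]
ee_rot: [[-0.947, 0.319, -0.034], [0.319, 0.948, 0.012], [0.036, 0.0, -0.999]]
wrist_force: [0.1, 0.3, -1.7]
finger_gap: 0.0147
gripper_force: 45.0
```

jog_arm(deltas=[-0.01,0,0.2,0,0,0,-0.01,0,0.2,0,0,0,-0.01,0,0.2,0,0,0,-0.01,0,0.2,0,0,0,0,0,0,0,0,0])

```text
t: 31.5
tcp_pos: [0.4732, -0.3344, 0.0293]
ee_rot: [[-0.947, 0.319, -0.034], [0.319, 0.948, 0.012], [0.036, 0.0, -0.999]]
wrist_force: [-0.2, -0.7, -1.9]
finger_gap: 0.0147
gripper_force: 45.0
```

Sliding in freely; about 1 cm left.

jog_arm(deltas=[-0.01,0,0.2,0,0,0,-0.01,0,0.2,0,0,0,-0.01,0,0.2,0,0,0,0,0,0.1,0,0,0,0,0,0,0,0,0])

```text
t: 32.12
tcp_pos: [0.4733, -0.3344, 0.0224]
ee_rot: [[-0.947, 0.319, -0.034], [0.319, 0.948, 0.012], [0.036, 0.0, -0.999]]
wrist_force: [0.5, -0.3, -1.5]
finger_gap: 0.0149
gripper_force: 45.0
```

jog_arm(deltas=[0,0,0.1,0,0,0,0,0,0.1,0,0,0,0,0,0,0,0,0])

```text
t: 32.5
tcp_pos: [0.4732, -0.3344, 0.0204]
ee_rot: [[-0.947, 0.32, -0.034], [0.319, 0.948, 0.012], [0.036, 0.0, -0.999]]
wrist_force: [0.5, 0.8, -2.7]
finger_gap: 0.0146
gripper_force: 45.0
```

jog_arm(deltas=[0,0,0.1,0,0,0,0,0,0.1,0,0,0,0,0,0,0,0,0])

```text
t: 32.88
tcp_pos: [0.4732, -0.3345, 0.0189]
ee_rot: [[-0.947, 0.32, -0.034], [0.319, 0.948, 0.011], [0.036, -0.0, -0.999]]
wrist_force: [-1.8, 0.6, 4.4]
finger_gap: 0.015
gripper_force: 45.0
```

Contact is at exactly the predicted height. Releasing and backing up.

jog_arm(deltas=[0,0,0,0,0,0,0,0,0,0,0,0,0,0,0,0,0,0,0,0,0,0,0,0], jaw=0.2)

```text
t: 33.38
tcp_pos: [0.4732, -0.3344, 0.0185]
ee_rot: [[-0.947, 0.32, -0.034], [0.319, 0.948, 0.011], [0.036, -0.0, -0.999]]
wrist_force: [-0.0, -0.0, 0.6]
finger_gap: 0.0343
gripper_force: 0.0
```

jog_arm(deltas=[0,0,-0.5,0,0,0,0,0,-1,0,0,0,0,0,-1.5,0,0,0,0,0,-2,0,0,0,0,0,-2.5,0,0,0,0,0,-3,0,0,0,0,0,-3,0,0,0,0,0,-3,0,0,0,0,3,-2,0,0,0,0,4,0,0,0,0,0,4,0,0,0,0,0,4,0,0,0,0])

```text
t: 34.88
tcp_pos: [0.5279, -0.1931, 0.205]
ee_rot: [[-0.947, 0.319, -0.033], [0.319, 0.948, 0.011], [0.034, -0.0, -0.999]]
wrist_force: [-0.5, -0.4, 0.5]
finger_gap: 0.0347
gripper_force: 0.0
```

jog_arm(deltas=[0,4,0,0,0,0,0,4,0,0,0,0,0,3,0,0,0,0,0,0,0,0,0,0])

```text
t: 35.38
tcp_pos: [0.5632, -0.087, 0.2049]
ee_rot: [[-0.949, 0.315, -0.033], [0.315, 0.949, 0.012], [0.035, 0.001, -0.999]]
wrist_force: [-0.2, -0.4, 0.2]
finger_gap: 0.035
gripper_force: 0.0
```

Run:
```python
from shank import *
a=cap('scene');b=cap('top')
import pickle;pickle.dump((a,b),open('d7.pkl','wb'))
plan([.473,-.334,.3],toolR(-18.6,-2))
R=pinR(-18.6,0);S=np.r_[.473,-.334,.05]+.028*R[:,0]
g=cv2.cvtColor(b['pixels'],cv2.COLOR_BGR2GRAY);gs=cv2.cvtColor(a['pixels'],cv2.COLOR_BGR2GRAY)
print('pred top tip,-90,-50,shoulder,end',[proj(b,S+R[:,0]*x).round(1).tolist() for x in(-.11,-.09,-.05,0,.055)])
for y in range(190,254,4): print(y,g[y,388:424])
print('scene handle end top corners pred',[proj(a,S+R@[x,y,.012]).round(1).tolist() for x in(0,.055) for y in(-.012,.012)],'tip',proj(a,S-R[:,0]*.11))
x0,y0=130,145;gg=cv2.resize(gs[y0:185,x0:190],None,fx=4,fy=4,interpolation=cv2.INTER_CUBIC)
print(gs[146:180:3,136:184:2])
```

```text
t 35.48 tcp [ 0.5626 -0.0905  0.2043] q [ 0.68  0.32 -0.74  1.54  0.21  1.39  1.18] F [ 0.1 -1.2  0.6] grip 0.0 gap 0.0348
turn [-0. -0. -0.] then shift cm (new axes) [  1.06 -25.93  -9.54] | shift first (old axes) [  1.05 -25.94  -9.53]
pred top tip,-90,-50,shoulder,end [[396.9, 250.2], [398.9, 243.6], [402.9, 230.5], [407.8, 214.2], [413.2, 196.3]]
190 [144 145 143 145 146 145 143 144 144 142 143 127 133 143 138 132 117 106
  81  92 136 142 140 144 135 135 142 143 144 145 145 144 145 144 146 145]
194 [143 145 145 144 146 144 144 146 145 144 109 137 147 139  89  52  52  52
  91 136 147 141 109  86  69  62  57  58  82 100 106 125 140 142 140 135]
198 [143 142 144 145 143 143 145 145 132 122 141 147 138  85  53  49  48 118
 143 147 117  56  48  54  56  54  53  52  53  54  46  54 132 145 145 128]
202 [146 146 146 146 144 145 144 111 123 141 146 115  66  52  51  48 132 146
 146  99  42  49  52  55  55  53  50  54  53  48  77 136 145 147 140 144]
206 [145 145 145 145 145 147  96 133 145 147 114  69  49  50  52 133 145 144
  91  42  50  55  53  52  53  54  54  58  50  94 138 144 132 140 1
[... 2312 characters left out ...]
39 136 129 100  68  59  55  51  46  47  60 104 133 128  93  65  61
   76 134 137 135 116  83]
 [147 119 120 123  74  47  46  44  53  87 128 136 113  75  65  64  62  64
   62  95  88  69  72  92]
 [147 142  85  83 129  92  70 113 133 123  87  65  65  64  64  63  65  63
   64  64  83 123 133 135]
 [145 147 132  62  65 103 136 108  70  64  64  62  64  66  64  66  64  63
   62  62 115 135 135 136]
 [145 143 142  94  66  62  67  67  64  63  65  65  67  65  63  63  61  64
   63  62  88 134 136 129]
 [142 145 145 128  62  63  62  66  67  67  66  63  61  63  65  61  61  66
   89 129 135 118  86 111]
 [146 143 146 138  87  63  62  63  66  63  63  60  64  62  63  71 106 134
  130 102  89 131 144 146]]
```

The shank's midline is within about 1 px of the parked prediction. The handle fills the pocket between its walls, and the gripper is clear. Handing in.

```bash
python3 -c "
from bench import bot
print(bot.job_done())"
```

```text
the job is handed in; nothing more can be done
None
```

I drew the pin out of the bore, laid it on the mat and released it there, then took it again by the shank, parked it in the cradle and handed the job in at about 35 s; no verdict came back, but the last camera check put the pin within about 1 px of its park position.

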